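# Lock a film cassette into the splicing station

## Robot

A 7-joint arm with a two-finger parallel gripper is mounted at the origin on the work surface. World frame = base frame: x ahead of the robot, y to its left, z up, the work surface at z = 0. Lengths are in m, angles in rad, forces in N, time in s.
With the tool pointing down it reaches from about 0.425 to 0.925 m from the base axis. Payload 6.8 kg.
Tool frame: the origin (TCP) lies between the finger pads; the fingertips stand 22 mm ahead of it and the grasp point (between the pads) lies 3 mm ahead of it; z points along the fingers, y is the direction in which the jaws open and shut (so a half turn about z gives the same grasp; the last joint's range is limited). The gripper opens to 85 mm and grips with 20 to 120 N. Pads are 22 mm wide; open, the fingers measure 114 mm over their backs; the gripper's body (76 mm by 85 mm) begins 54 mm behind the grasp point. The pads swing forward as they close: fully open they stand 13 mm farther back than shut.
Start: joints at [-1.284, 0.477, 0.022, 1.555, -0.011, 1.109, -0.083], TCP at [0.26, 0.623, 0.253] pointing down, gripper open.
Joint ranges: [-2.96, 2.96], [-0.34, 2.1], [-1.41, 1.46], [0.24, 2.44], [-1.37, 4.51], [0.17, 1.92], [-2.96, 2.96]. Speed limits (rad/s): [2.39, 2.39, 3.14, 3.14, 3.14, 3.14, 3.14].

## Interface

Orientations are given as a unit quaternion [w, x, y, z].
In Python, from workcell import r gives the robot as it stands. Calls block until the motion is done:
- r.goto(position, orientation): joint-space move of the TCP to a pose.
- r.move_straight(position, rot=None, velocity=0.15, stop_force=None): straight line of the TCP; rot=None keeps the orientation; velocity is the mean speed in m/s. With stop_force (N) it stops when the force on the tool has changed by that much, and returns True; else False.
- r.movej(angles): joint-space move.
- r.command_gripper(opening, f_grip=None): finger opening in m; f_grip is the grip in N (None keeps the last); returns when the fingers have stopped.
- r.dwell(seconds).
- r.ik(position, orientation): joint angles nearest the present ones, or None.
- r.camera(name): name is "side" or "top"; returns the picture (420x560x3 uint8, red, green, blue); there is no depth.
- r.camera_model(name): a dict with "camera_matrix" (3x3 intrinsics, pixels), "rvec" (rotation vector, rad) and "tvec" (3), from world to camera coordinates, as OpenCV has them. Camera axes: x right, y down, z forward; pixel columns grow to the right and rows downward; lengths in m; the calibration is good to about 2 mm. A picture is of the moment at which its call begins. camera_model takes no time and is no camera call.
A pose or a line that the arm cannot do raises r.Unreachable and nothing moves.
- r.close_job(): hands the job in, once; it reports no verdict.
Readings, each from a call of its own:
- r.read_time_s(): time.
- r.read_joint_pos(): joint angles.
- r.read_dq(): joint speeds.
- r.read_tau(): joint torques, N m.
- r.read_tcp_pos(): TCP position.
- r.read_tool_rot(): TCP orientation.
- r.read_force(): force on the tool from outside, world axes, zero at the start.
- r.read_moment(): the same for the moment, N m.
- r.read_grip_width(): finger opening in m.
Only numpy, scipy, OpenCV 4.12 (cv2) and the standard library are available. Lean on these libraries where they do the work, as an engineer would, in place of code of your own. Each camera call takes 0.05 s, during which the arm holds its last target. There are 200 camera calls.

## Task

Stand the yellow film cassette upright in the round well of the splicing station, fully down, and let it go. Then pinch both orange release tabs of the black knob and turn it clockwise, gently, until you feel the stop, and let go so that both tabs spring fully back out and lock the hold-down arm over the cassette. Leave the other cassettes and the reel alone, and do not squeeze the tabs or push against the stop hard.

Things in the scene. Friction and masses are not known exactly. Their poses are not given: they have to be found in the camera images.
- yellow_film_center (a point): centre, half-way up (25 mm above its foot), of the yellow film cassette: an upright cylinder 25 mm across and 50 mm tall (body 46 mm, then a 10 mm wide, 4 mm tall black nub on top), 30 g, yellow with a white band, black rims and a yellow top. Its z axis is its long axis; the same either way round but nub up
- purple_film_center (a point): same point of the purple cassette of the same size and shape, standing on the bench, to be left alone
- white_film_center (a point): same point of the white cassette with a green band, same size, standing on the bench, to be left alone
- reel: loose white film reel lying flat, 100 mm across, 40 mm tall, to be left alone; origin at the centre of its underside
- station: the splicing station, a fixed grey box 175 mm (its x, from -95 to +80 mm) by 150 mm (its y, +-75 mm), top face 60 mm above the bench; origin on the bench. On its top, centred at x -30, y +15 mm, a black collar 84 mm across stands 26 mm high (to 86 mm above the bench) and carries the black knob. The round well is at x +35, y -22.5 mm, 75 mm from the knob's axis
- well (a point): centre of the mouth of the round well, level with the station's top face (60 mm above the bench); hole 29.5 mm across with a 3 mm chamfer, 22 mm deep, so that a seated cassette's centre is 3 mm above the mouth centre (63 mm above the bench) and its body stands 24 mm proud, its nub 28 mm
- knob_axis (a point): point on the vertical axis of the knob, half-way up the tabs (106 mm above the bench); fixed to the station, does not turn
- tab_a_face (a point): centre of the outer face of one orange release tab of the knob: a flat upright face 22 mm wide and 28 mm tall (92 to 120 mm above the bench), 30 mm from the knob's axis. It moves with the tab and turns with the knob
- tab_b_face (a point): the same of the other tab, straight across the knob; the tabs measure 60 mm over their faces when out. The black knob body between them is 26 mm wide there and 40 mm long, its top 116 mm above the bench
- hold_end (a point): underside, at its round end, of the flat aluminium hold-down arm, 28 mm wide at the end, 16 mm elsewhere, 10 mm thick, 91 to 101 mm above the bench (3 mm over a seated cassette). It sticks out 75 mm from the knob's axis, square to the line through the tabs, and turns with the knob
- hold_arm: the same arm; origin on the knob's axis 60 mm above the bench, its x axis points along the arm. It takes the load when the knob meets its sprung end stop (inside the collar, 35 mm from the axis). The stop yields at 10 N m per rad from first touch and must not be loaded with more than 12 N, that is 0.42 N m on the knob or 0.04 rad beyond first touch
- knob (a joint): angle of the knob, rad: 0 where it starts, locked open, its arm 1.05 rad counter-clockwise (from above) of the well; grows clockwise; takes 0.06 N m. Locked position: at first touch of the end stop, anywhere from 0.80 to 1.30 rad, different each time, to be felt. The tabs spring out into their notches only within 0.05 rad of it; when let go, the stop's spring turns the knob back to it
- tab_a (a joint): how far tab A is pressed in, m: 0 fully out (locked) to 0.009 fully in. The knob is free only while both tabs are in by more than 0.006. Spring: 3 N at first, 7.5 N fully in. The gripper must sit within about 1.5 mm of midway between the tabs, or one of them stays locked. A tab cracks above 40 N; 15 to 20 N of grip is plenty
- tab_b (a joint): the same for tab B

How it is judged:
On the way, in this order (a step that is already met when the one before it is completed fails the run):
1. the yellow cassette stands fully down in the well, let go (horizontal distance between yellow_film_center and well below 0.005 m and z of yellow_film_center in the frame of well below 0.006 m and angle between yellow_film_center's own z axis and vertical below 0.12 rad and contact force between the fingers and anything else below 0.1 N), for 0.2 s.
2. both tabs are pressed in and the knob is being turned (value of joint each of tab_a, tab_b above 0.004 m and value of joint knob above 0.4 rad), for 0.1 s.
At the end, for the whole second after the job is handed in: the knob is turned to its locked position (beyond 0.7 rad) and at rest, both tabs are out (less than 2 mm in), and the yellow cassette stands in the well, fully down (within 3 mm), upright within 7 degrees (value of joint knob above 0.7 rad and value of joint each of tab_a, tab_b below 0.002 m and horizontal distance between yellow_film_center and well below 0.005 m and z of yellow_film_center in the frame of well below 0.006 m and angle between yellow_film_center's own z axis and vertical below 0.12 rad and linear speed of hold_arm below 0.01 m/s); the robot touches nothing.
It fails at once if a release tab is squeezed with more than 40 N (contact force between the fingers and tab_a above 40 N or contact force between the fingers and tab_b above 40 N).
It fails at once if the hold-down arm or its end stop is loaded with more than 12 N (contact force between hold_arm and anything else above 12 N).
It fails at once if another cassette or the reel is moved by more than 15 mm (distance of any of purple_film_center, white_film_center, reel from where it was at the start of the episode above 0.015 m).
It also fails if it takes over 72 s, if anything falls off the work surface, if the arm or the gripper's body presses on something with over 40 N, if the wrist force passes 120 N, or if a joint passes its speed limit or range.

## Working session

There is one attempt and no reset: what is moved stays moved. The work goes in short steps, each a Python script; the robot and the scene stay as the last script left them, time stands still between calls to the robot, and variables do not carry over. Pictures are saved under pics/ and viewed, about 8 in all and at most 12, crops included, and the job is handed in when it is done.

```bash
mkdir -p pics; ls
python3 - <<'E'
from workcell import r
import cv2,numpy as np
for n in("top","side"):
    cv2.imwrite(f"pics/{n}0.png",r.camera(n)[...,::-1])
    m=r.camera_model(n);R=cv2.Rodrigues(np.array(m["rvec"]))[0]
    print(n,m["camera_matrix"],(-R.T@np.array(m["tvec"])).ravel(),R)
print(r.read_time_s(),r.read_tcp_pos(),r.read_tool_rot())
E
```

```text
pics
top [[494.88815279   0.         283.38872568]
 [  0.         494.88815279 204.79074406]
 [  0.           0.           1.        ]] [ 0.47574288 -0.04374266  1.13837004] [[-0.01956249 -0.99978523  0.00684146]
 [-0.99743611  0.01904448 -0.06898197]
 [ 0.06883687 -0.00817338 -0.99759445]]
side [[471.29428135   0.         280.697404  ]
 [  0.         471.29428135 207.40339089]
 [  0.           0.           1.        ]] [ 0.21591924 -0.41887034  0.75218448] [[ 0.74704996 -0.66462395  0.01383297]
 [-0.53459018 -0.61299787 -0.58176193]
 [ 0.39513249  0.42721026 -0.81324148]]
0.1 [0.25943745 0.62262348 0.2524421 ] [-1.05587032e-04  1.96106438e-01  9.80582286e-01 -7.96901779e-04]
```

View pics/top0.png

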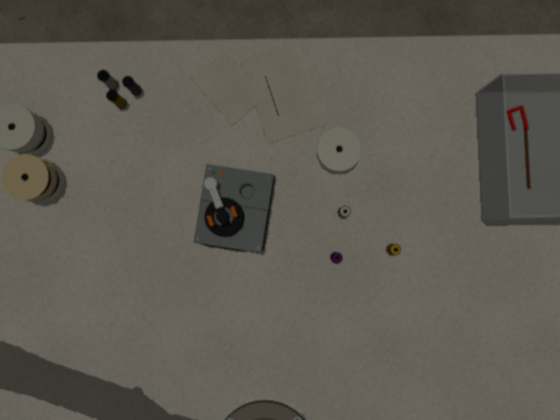

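View pics/side0.png

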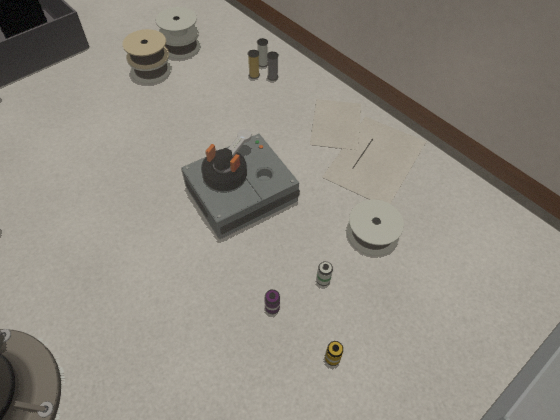

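Top: the station is around (235,208), with the knob at about (224,216) and the well at about (247,191). Yellow is at about (395,250), purple (337,257), white (345,211) and the reel (339,149). Side: yellow is at (335,350), the well at (264,173) and the knob tabs at (211,152) and (235,162). Next I'll enlarge these areas.

```bash
cat > h.py <<'E'
import cv2,numpy as np
from workcell import r
def ray(n,u,v):
    m=r.camera_model(n);R=cv2.Rodrigues(np.array(m["rvec"]))[0];t=np.array(m["tvec"]).ravel()
    return -R.T@t, R.T@np.linalg.inv(np.array(m["camera_matrix"]))@[u,v,1]
def atz(n,u,v,z):
    c,d=ray(n,u,v);return c+d*(z-c[2])/d[2]
def proj(n,P):
    m=r.camera_model(n);return cv2.projectPoints(np.array(P,float).reshape(-1,3),np.array(m["rvec"]),np.array(m["tvec"]),np.array(m["camera_matrix"]),None)[0].reshape(-1,2)
def crop(im,x,y,w,h,s):
    c=cv2.resize(im[y:y+h,x:x+w],None,fx=s,fy=s,interpolation=cv2.INTER_CUBIC)
    c=np.clip(c.astype(float)*1.5,0,255).astype(np.uint8)
    for i in range(-(-x//10)*10,x+w,10):
        cv2.line(c,((i-x)*s,0),((i-x)*s,6),(0,0,255),1);cv2.putText(c,str(i),((i-x)*s,16),0,.35,(0,0,255),1)
    for i in range(-(-y//10)*10,y+h,10):
        cv2.line(c,(0,(i-y)*s),(6,(i-y)*s),(0,0,255),1);cv2.putText(c,str(i),(8,(i-y)*s+4),0,.35,(0,0,255),1)
    return c
E
python3 - <<'E'
from h import *
t=cv2.imread("pics/top0.png");s=cv2.imread("pics/side0.png")
a=crop(t,187,155,100,100,6)
b=np.vstack([crop(t,378,232,33,40,5),crop(s,318,330,33,40,5),crop(t,322,238,33,40,5)])
cv2.imwrite("pics/c1.png",np.hstack([a,b]))
cv2.imwrite("pics/c2.png",crop(s,175,125,130,110,6))
E
```

```text
(no output)
```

View pics/c1.png

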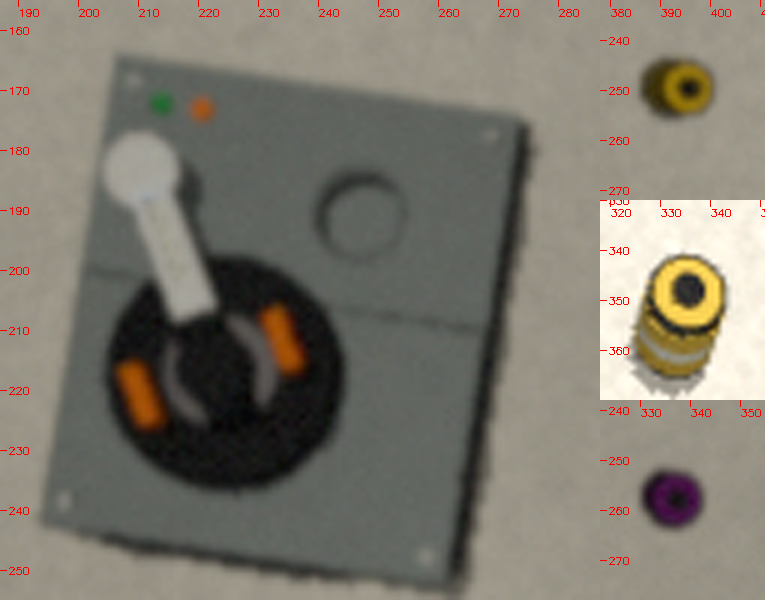

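View pics/c2.png

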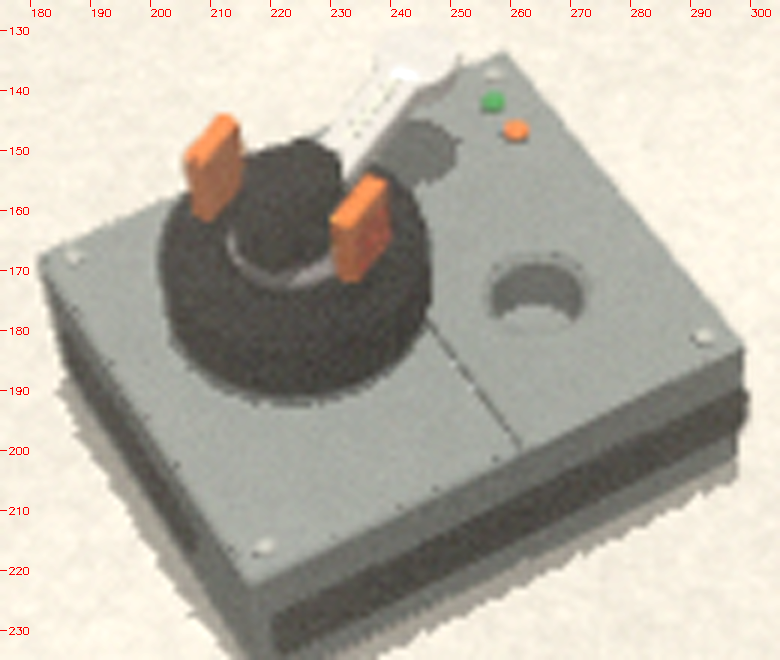

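Run:
```python
from h import *
from scipy.optimize import least_squares
obs={"top":[((.08,.075,.06),(206.5,164.5)),((.08,-.075,.06),(274.8,175.5)),((-.095,.075,.06),(194,242.2)),((-.095,-.075,.06),(262.8,253.3)),((-.03,.015,.086),(224.5,217.2)),((.035,-.0225,.06),(247.2,191.2)),((-.03,.015,.12),(222.35,216.2))],
"side":[((.08,-.075,.06),(299.2,183)),((.08,.075,.06),(258.8,133.8)),((-.095,.075,.06),(181.7,167.8)),((-.095,-.075,.06),(217,222.2)),((.035,-.0225,.06),(264.5,173.9))]}
def W(p,P):
    c,s=np.cos(p[2]),np.sin(p[2]);P=np.array(P)
    return np.c_[p[0]+c*P[:,0]-s*P[:,1],p[1]+s*P[:,0]+c*P[:,1],P[:,2]]
def f(p,ns):
    return np.concatenate([(proj(n,W(p,[o[0] for o in obs[n]]))-[o[1] for o in obs[n]]).ravel() for n in ns])
for ns in(["top"],["side"],["top","side"]):
    s=least_squares(f,[.5,.05,0],args=(ns,),loss="soft_l1");print(ns,s.x,"\n",s.fun.reshape(-1,2).round(1).tolist())
    print(W(s.x,[(.035,-.0225,.06),(-.03,.015,.106)]).round(4).tolist())
a=atz("top",210.5,220.8,.12);b=atz("top",234.2,211.7,.12);h=atz("top",210.5,183.2,.101);print("tabs",a,b,np.linalg.norm(a-b),"dir",np.arctan2(*(b-a)[1::-1]),"hold",h)
print("yellow",atz("top",396,249.6,.05),atz("side",335.4,348,.046))
print("purple",atz("top",322+75/5,238+97/5,.05))
```

```text
['top'] [ 0.55126882  0.0533116  -0.17205539] 
 [[0.4, -0.4], [-0.4, -1.1], [-0.2, 0.9], [-0.7, 0.4], [0.1, 0.0], [0.4, -0.2], [0.4, 0.3]]
[[0.5819, 0.0252, 0.06], [0.5243, 0.0732, 0.106]]
['side'] [ 0.55086981  0.05126931 -0.16863984] 
 [[0.5, -0.3], [0.4, -0.5], [-1.3, -0.3], [-0.3, 1.0], [0.3, -0.0]]
[[0.5816, 0.0232, 0.06], [0.5238, 0.0711, 0.106]]
['top', 'side'] [ 0.55124218  0.0525824  -0.17091591] 
 [[0.7, -0.4], [-0.1, -1.1], [0.2, 1.0], [-0.3, 0.3], [0.4, 0.0], [0.7, -0.2], [0.7, 0.3], [0.2, -0.7], [0.2, -0.9], [-1.5, -0.9], [-0.7, 0.4], [0.0, -0.5]]
[[0.5819, 0.0245, 0.06], [0.5242, 0.0725, 0.106]]
tabs [0.51588594 0.09839933 0.12      ] [0.53368731 0.0494734  0.12      ] 0.05206375847579725 dir -1.2218426637518647 hold [0.59581213 0.10030588 0.101     ]
yellow [ 0.44758942 -0.2977857   0.05      ] [ 0.44698955 -0.2990221   0.046     ]
purple [ 0.43313186 -0.16779345  0.05      ]
```

Both cameras agree to about 2 mm, and the arm angle (0.36 rad) matches well bearing + 1.05. Next: pick the cassette.

```bash
cat >> h.py <<'E'
from scipy.spatial.transform import Rotation as Ro
def Q(phi):
    c,s=np.cos(phi),np.sin(phi)
    q=Ro.from_matrix(np.array([[-s,c,0],[c,s,0],[0,0,-1.]])).as_quat();return [q[3],*q[:3]]
YEL=np.array([.4473,-.2984]);WELL=np.array([.5819,.0245]);KNOB=np.array([.5242,.0725])
E
python3 - <<'E'
from h import *
for nm,p,z,phs in(("yel",YEL,.15,(.75,.75-np.pi,0,np.pi/2,-np.pi/2)),("well",WELL,.13,(.75,.75-np.pi)),("knob",KNOB,.15,(-1.215,-1.215+np.pi)),("knobend",KNOB,.15,(-1.215-1.35,-1.215+np.pi-1.35))):
    for ph in phs:
        q=r.ik([*p,z],Q(ph));print(nm,round(ph,2),None if q is None else np.round(q,2))
E
```

```text
yel 0.75 [ 0.    0.43  0.59  2.01 -0.34  0.79  1.55]
yel -2.39 [-0.3   0.62  1.07  2.03 -0.7   0.91 -1.24]
yel 0 [-0.16  0.5   0.83  2.02 -0.5   0.83  0.96]
yel 1.57 [-0.25  0.57  0.97  2.02 -0.61  0.87  2.64]
yel -1.57 [-0.3   0.62  1.07  2.03 -0.7   0.91 -0.42]
well 0.75 [-0.45  0.5   0.4   1.91 -0.26  0.79  0.84]
well -2.39 [-0.95  0.91  1.27  1.94 -0.99  1.11 -1.65]
knob -1.22 [-0.76  0.43  0.64  2.03 -0.36  0.79 -1.12]
knob 1.93 [-0.39  0.37  0.17  2.01 -0.09  0.77  1.75]
knobend -2.57 [-1.12  0.77  1.27  2.05 -0.89  1.03 -1.96]
knobend 0.58 [-0.59  0.39  0.41  2.02 -0.22  0.77  0.53]
```

Run:
```python
from h import *
r.command_gripper(.06,25)
r.goto([*YEL,.13],Q(.75))
print(r.move_straight([*YEL,.049],velocity=.12,stop_force=8),r.read_tcp_pos())
r.command_gripper(.0,25);print("w",r.read_grip_width(),r.read_time_s())
r.move_straight([*YEL,.15],velocity=.15);print("w",r.read_grip_width(),r.read_force())
r.goto([*WELL,.16],Q(.75));r.move_straight([*WELL,.128],velocity=.1)
print(r.read_tcp_pos(),r.read_force(),r.read_time_s())
t=r.camera("top")[...,::-1];s=r.camera("side")[...,::-1]
cv2.imwrite("pics/p1.png",np.hstack([crop(t,200,150,80,90,5),crop(s,220,110,80,90,5)]))
```

```text
False [ 0.44762503 -0.29876613  0.04944552]
w 0.023864305593426997 5.0167
w 0.02399487253659739 [-0.36425955  0.54725071  0.04835755]
[0.58167901 0.02370163 0.12770834] [ 0.9292908  -0.81298008  0.31293965] 7.625
```

View pics/p1.png

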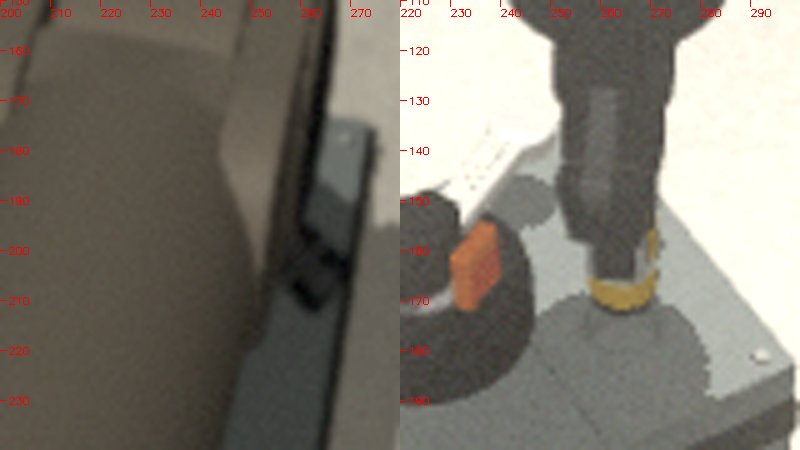

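The cassette is held upright, with its foot edges at u≈257.4 and 271.6 in the side view and its lowest row at ≈172.4. I'll check this against the projection before going down.

Run:
```python
from h import *
p=r.read_tcp_pos();f=np.array([p[0],p[1],p[2]-.049])
a=np.linspace(0,6.283,60);c=proj("side",[f+[.0125*np.cos(t),.0125*np.sin(t),0] for t in a])
print("foot expected u",c[:,0].min(),c[:,0].max(),"vmax",c[:,1].max())
F0=np.array(r.read_force())
hit=r.move_straight([*WELL,.0865],velocity=.03,stop_force=6)
print(hit,r.read_tcp_pos(),np.array(r.read_force())-F0,r.read_moment(),r.read_grip_width(),r.read_time_s())
```

```text
foot expected u 257.95393232023287 271.3301622276278 vmax 171.87429296357192
True [0.582072   0.02463963 0.08764086] [-0.89995934  0.35498688  4.74883245] [-0.0037691   0.19787681  0.00278535] 0.024198580388271895 8.9917
```

Contact came with the foot at z ≈ 0.038, which is the well floor. Release.

Run:
```python
from h import *
r.command_gripper(.045);r.dwell(.5);print(r.read_grip_width(),r.read_force())
r.move_straight([*WELL,.19],velocity=.15)
r.command_gripper(.085,20)
r.goto([*KNOB,.2],Q(-1.215+np.pi))
r.goto([.45,-.2,.3],Q(.75)) if False else None
print(r.read_tcp_pos(),r.read_joint_pos(),r.read_force(),r.read_moment(),r.read_time_s())
t=r.camera("top")[...,::-1];s=r.camera("side")[...,::-1]
cv2.imwrite("pics/p2.png",np.hstack([crop(t,200,150,80,100,5),crop(s,200,110,80,100,5)]))
```

```text
0.04532224070102039 [-0.72862091  0.02147118 -0.47372506]
[0.52450132 0.07211628 0.20008173] [-0.50977008  0.30592421  0.30902942  1.9740064  -0.11910668  0.87847218
  1.7856957 ] [ 0.05516244 -0.57112134  0.46338902] [-0.04801567  0.02518726 -0.03593491] 12.0
```

View pics/p2.png

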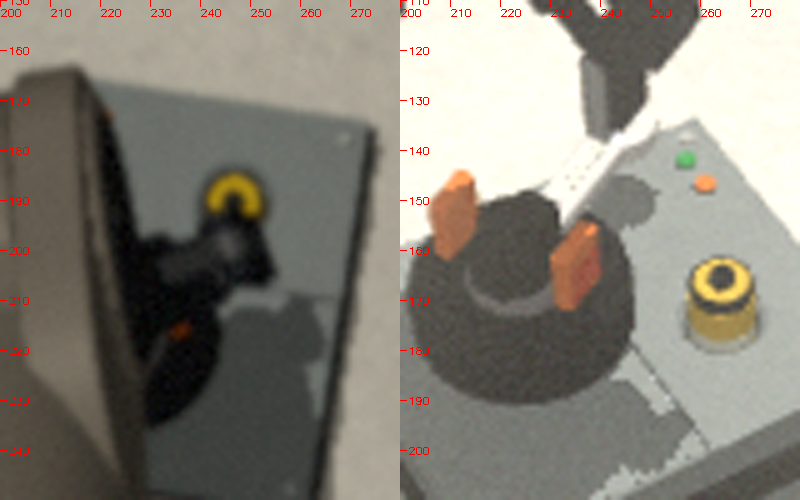

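The cassette is down in the well and upright: in the side view its top is at (264,166) with about half of its body showing. Next I'll lower over the knob and find the tabs by touch to centre the gripper.

```bash
cat >> h.py <<'E'
PHI=-1.215+np.pi; J=np.array([np.cos(PHI),np.sin(PHI),0])
def jf(n=8):
    v=[]
    for _ in range(n): v.append(np.array(r.read_force())@J); r.dwell(.02)
    return np.mean(v),np.std(v)
E
python3 - <<'E'
from h import *
print("exp top",proj("side",[*WELL,.084]))
print(r.move_straight([*KNOB,.115],rot=Q(PHI),velocity=.1,stop_force=6),r.read_tcp_pos())
r.dwell(.3)
r.command_gripper(.066,20);b,s=jf();print("base",b,s,r.read_grip_width(),r.read_time_s())
for w in (.064,.063,.062,.061,.060,.059,.058,.057,.056):
    r.command_gripper(w,20);f,s=jf();print(w,round(r.read_grip_width(),4),round(f-b,2),round(s,2),r.read_tcp_pos()[:2].round(4) if hasattr(r.read_tcp_pos(),'round') else '')
    if abs(f-b)>1.3: break
print(r.read_time_s(),r.read_moment())
E
```

```text
exp top [[264.30848107 165.12504154]]
False [0.52466774 0.07251748 0.11549118]
base -0.16538914014464695 0.39698486298135416 0.06630782673885861 13.8667
0.064 0.0638 0.12 0.43 [0.5242 0.0725]
0.063 0.0632 -0.09 0.63 [0.5242 0.0725]
0.062 0.0618 1.87 0.37 [0.5241 0.0728]
14.9167 [ 0.43410717  0.22778324 -0.04426757]
```

First contact is at about 62 mm on the +J side, so the gripper sits about 1 mm off centre. I'll shift it and repeat.

Run:
```python
from h import *
r.command_gripper(.066,20)
P=np.array([*KNOB,.115])+.001*J
r.move_straight(P.tolist(),rot=Q(PHI),velocity=.02);r.dwell(.3);b,s=jf(16);print("base",b,s)
for w in (.062,.0612,.0604,.0596,.0588,.0575,.056):
    r.command_gripper(w,20);f,s=jf(12);print(w,round(r.read_grip_width(),4),round(f-b,2),round(s,2))
    if abs(f-b)>1.3: break
print(r.read_time_s(),r.read_moment())
```

```text
base 0.08917457234068532 0.43692897743284265
0.062 0.0617 -0.06 0.45
0.0612 0.0612 -0.2 0.38
0.0604 0.0604 0.99 0.34
0.0596 0.0596 1.98 0.49
17.6167 [ 0.52325318  0.28922237 -0.00698349]
```

Contact is now nearly symmetric at 60 mm, with about 0.2 mm left. Next I pinch gently, then turn with joint 7 in small steps while watching Mz.

```bash
cat >> h.py <<'E'
def mz(n=10):
    v=[]
    for _ in range(n): v.append(r.read_moment()[2]); r.dwell(.01)
    return np.mean(v),np.std(v)
E
python3 - <<'E'
from h import *
r.command_gripper(.063,20)
P=np.array([*KNOB,.115])+.0012*J
r.move_straight(P.tolist(),rot=Q(PHI),velocity=.02);r.dwell(.2);b,_=jf(12);print("mz base",mz())
for w in(.054,.048,.044,.040): r.command_gripper(w,20);f,s=jf(4);print(w,round(r.read_grip_width(),4),round(f-b,2))
print("mz",mz(),r.read_time_s())
q0=np.array(r.read_joint_pos());np.save("q0.npy",q0)
for d in (.05,.1,.2,.3,.4,.5,.6,.68):
    q=q0.copy();q[6]-=d;r.movej(q.tolist());m,s=mz(8)
    print(d,round(m,3),round(s,3),np.round(r.read_tcp_pos(),4),round(q0[6]-r.read_joint_pos()[6],4),round(r.read_grip_width(),4),round(r.read_time_s(),2))
    if abs(m)>.25: break
E
```

```text
mz base (np.float64(-0.005683637493348447), np.float64(0.032278150909156145))
0.054 0.0542 -0.13
0.048 0.0484 0.08
0.044 0.0445 0.21
0.04 0.0401 1.35
mz (np.float64(-0.050955231725281304), np.float64(0.040998835445854385)) 19.85
0.05 -0.06 0.024 [0.5242 0.074  0.1162] 0.0485 0.0403 20.17
0.1 -0.062 0.029 [0.5241 0.0741 0.1162] 0.0985 0.0402 20.48
0.2 -0.061 0.02 [0.5241 0.0742 0.1162] 0.1985 0.0404 20.8
0.3 -0.066 0.031 [0.5241 0.0744 0.1162] 0.2985 0.04 21.12
0.4 -0.058 0.032 [0.5241 0.0746 0.1162] 0.3985 0.04 21.43
0.5 -0.045 0.023 [0.5241 0.0748 0.1162] 0.4985 0.0402 21.75
0.6 -0.061 0.021 [0.5241 0.075  0.1162] 0.5985 0.0405 22.07
0.68 -0.078 0.027 [0.5242 0.0751 0.1162] 0.6785 0.0402 22.38
```

Mz has stayed near -0.06 throughout, so I need to check by eye that the knob is really turning.

Run:
```python
from h import *
print(r.read_force(),r.read_moment(),r.read_tool_rot())
t=r.camera("top")[...,::-1];s=r.camera("side")[...,::-1]
cv2.imwrite("pics/p3.png",np.hstack([crop(t,200,150,80,100,5),crop(s,190,110,80,100,5)]))
```

```text
[-2.58961759  2.98302555  5.79380236] [ 0.6008172   0.48654111 -0.09180792] [1.96072997e-04 1.60208877e-01 9.87082490e-01 1.11142449e-03]
```

View pics/p3.png

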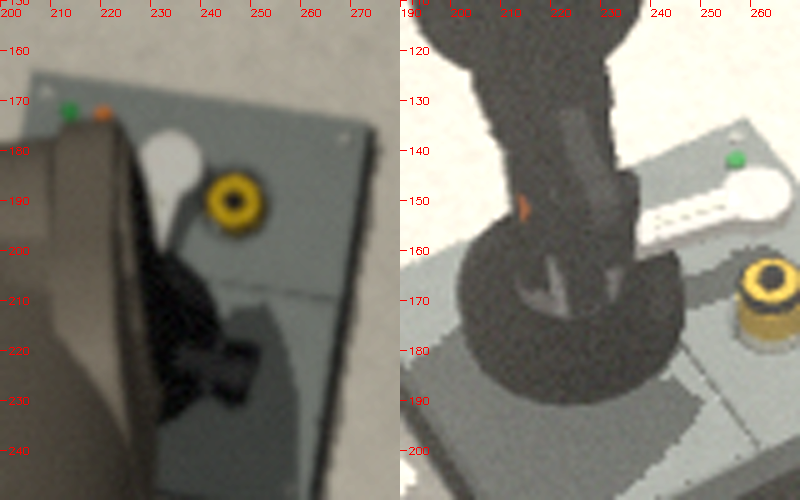

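The knob is turning: the arm's end has moved to top (234,182), which is ~0.68 rad by my reading and matches joint 7. Next I feel for the stop in fine steps.

Run:
```python
from h import *
q0=np.load("q0.npy");d=.68;h=[];b=mz(15)[0];print(b)
while d<1.36 and r.read_time_s()<58:
    d+=.011;q=q0.copy();q[6]-=d;r.movej(q.tolist());m=mz(5)[0];h.append((round(d,3),round(m,3)))
    if abs(m-b)>.09:
        m=mz(10)[0];h.append(("re",round(m,3)))
        if abs(m-b)>.12: break
print(h[:3],h[-10:],r.read_time_s(),r.read_grip_width(),q0[6]-r.read_joint_pos()[6],r.read_force())
```

```text
-0.057321912506969316
[(0.691, np.float64(0.026)), (0.702, np.float64(0.029)), (0.713, np.float64(0.018))] [(0.856, np.float64(0.038)), ('re', np.float64(0.03)), (0.867, np.float64(0.024)), (0.878, np.float64(0.023)), (0.889, np.float64(0.04)), ('re', np.float64(0.035)), (0.9, np.float64(0.042)), ('re', np.float64(0.056)), (0.911, np.float64(0.101)), ('re', np.float64(0.094))] 29.4 0.0403272548472269 0.9095046159216458 [-2.10843919  5.03899531  5.77292015]
```

Sliding level is ≈ +0.027, and it's now rising (0.04 → 0.056 → 0.097). A couple of finer steps will confirm the stop.

Run:
```python
from h import *
q0=np.load("q0.npy");d=.911
while d<.96:
    d+=.006;q=q0.copy();q[6]-=d;r.movej(q.tolist());m=mz(15)[0];print(round(d,3),round(m,3))
    if m>.19: break
print(r.read_time_s(),r.read_grip_width())
```

```text
0.917 0.143
0.923 0.161
0.929 0.204
30.525 0.040361561671701934
```

The stop is clear: slope is about 7 N·m/rad, and torque is ~0.18 N·m above sliding (limit 0.42), so roughly 0.018 rad past first touch. Let go and lift.

Run:
```python
from h import *
for w in(.05,.056,.064,.08): r.command_gripper(w,20);r.dwell(.15)
p=np.array(r.read_tcp_pos());print(p,r.read_force(),r.read_moment())
print(r.move_straight([p[0],p[1],.24],velocity=.12,stop_force=8))
r.goto([.45,.35,.3],Q(.6));r.dwell(.3)
print(r.read_force(),r.read_time_s())
t=r.camera("top")[...,::-1];s=r.camera("side")[...,::-1]
cv2.imwrite("pics/t4.png",t);cv2.imwrite("pics/s4.png",s)
cv2.imwrite("pics/p4.png",np.hstack([crop(t,200,160,80,85,5),crop(s,195,130,80,85,5)]))
a=cv2.cvtColor(t,cv2.COLOR_BGR2HSV)
```

```text
[0.52425738 0.07389422 0.11603622] [ 0.61712946 -0.87942028 -0.24697477] [ 0.00858805 -0.00850268  0.01088755]
False
[ 0.41590682 -0.11565467 -0.00353557] 34.7833
```

View pics/p4.png

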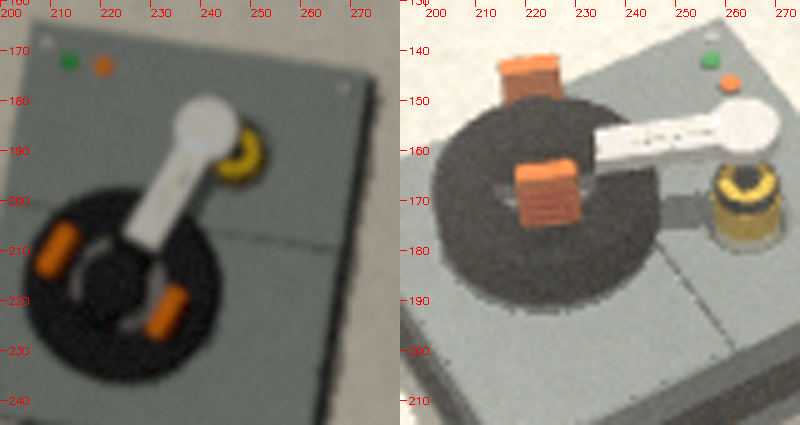

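The tabs are at top (211.6,210) and (233.4,222.6), 52 mm between centres as at the start, so both are out. The knob has turned ≈0.89–0.91 rad, with the arm reaching over the seated cassette. I'll check that the other objects haven't moved, then hand in.

Run:
```python
from h import *
for n,bx in(("side",{"purple":(262,286,25,28),"white":(312,256,25,32),"reel":(345,198,60,56)}),("top",{"purple":(327,247,20,20),"white":(335,202,20,20),"reel":(312,122,55,55)})):
    a=cv2.imread(f"pics/{n}0.png",0);b=cv2.imread(f"pics/{n[0]}4.png",0)
    for k,(x,y,w,h) in bx.items():
        m=cv2.minMaxLoc(cv2.matchTemplate(b[y-8:y+h+8,x-8:x+w+8],a[y:y+h,x:x+w],cv2.TM_CCOEFF_NORMED));print(n,k,m[1],np.array(m[3])-8)
r.close_job()
```

```text
side purple 0.9989399313926697 [0 0]
side white 0.9986543655395508 [0 0]
side reel 0.9985047578811646 [0 0]
top purple 0.9989944100379944 [0 0]
top white 0.9985928535461426 [0 0]
top reel 0.9967804551124573 [0 0]
the job is handed in; nothing more can be done
```

The yellow cassette is standing in the well and the knob is turned to its locked position with both tabs out. I handed the job in at about 35 s of the 72 s allowed; it reports no verdict.

- **Cassette:** I lowered it until it touched the well floor, with its foot at z ≈ 0.038 m, then let go. Later pictures show it upright and seated, though its top sits about 1 px from where I expected it in the side view.
- **Knob:** I centred the gripper on the tabs by touch to about 0.2 mm and pinched with the 20 N grip setting. I then turned in fine steps until the torque was about 0.18 N·m above the sliding level; the limit is 0.42 N·m.
- **Last checks:**
    - The tabs are back out, 52 mm between centres as at the start.
    - The knob is turned 0.89–0.91 rad and the arm reaches over the cassette.
    - The purple and white cassettes and the reel show no shift in either camera.
    - The robot is clear of everything.

**Readings that disagreed:**
- The torque reading was about -0.06 N·m during the first part of the turn and +0.03 later, so I judged the stop by the rise above the later level.
- The tool also read about 6 N upward while pinching, which I put down to the pads rubbing on the tabs. It disappeared on release.

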